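Rap the stuck spacer out of an upturned adapter sleeve

TASK

A brass spacer is stuck inside the upside-down grey centrifuge sleeve with the orange band. Pick that sleeve up, keep it mouth down and rap its mouth sharply on the black rubber floor of the white tray until the spacer drops out, then lift the sleeve off, leaving the spacer in the tray, and stand the sleeve upside down on the green drying mat and let go. Leave the blue-banded sleeve where it stands.

Things in the scene. Friction and masses are not known exactly. Their poses are not given: they have to be found in the camera images.
- sleeve: Grey plastic centrifuge adapter sleeve, orange band round its waist, orange disc on its closed end; 40 mm outside diameter, bore 30 mm, 100 mm tall, 70 g without the spacer. Stands upside down: mouth down, closed end up. Origin: centre of its mouth (lowest point as it stands); +z towards the closed end. Grip it across the upper part, 70 to 90 mm above the mouth.
- spacer: Brass cylinder, 27 mm diameter, 30 mm high, about 120 g, polished, origin at the centre of its underside. At first hidden in the orange-banded sleeve, its underside 45 mm above the mouth, caught on spring nubs. Careful carrying or slow setting down does not free it; stopping the sleeve dead from 0.15 to 0.3 m/s does (else repeat). It drops inside the sleeve to the floor: lift 40 mm to clear it.
- tray_floor (a point): Centre of the black rubber floor of a fixed white square tray, 110 mm outside, 100 mm inside; the point lies on the floor's surface, 9 mm above the worktop; the rim stands 14 mm above the worktop.
- mat_top (a point): Centre of the upper side of a fixed green ribbed drying mat, 100 x 100 mm, 4 mm thick; the point is 4 mm above the worktop.
- sleeve_blue: The same kind of sleeve with a blue band and blue end disc, empty; 40 mm diameter, 100 mm tall, also upside down. Origin: centre of its mouth. A bystander: do not disturb it.
Not all that is in view belongs to the job. What is shaped like the sleeve but purple is not meant.

How it is judged:
By the outcome, as a careful person would: the job done as asked, in the order asked, and still so for the second after the job is handed in, with the robot touching nothing.
It also fails if it takes over 51 s, if anything falls off the work surface, if the arm or the gripper's body presses on something with over 40 N, if the wrist force passes 120 N, or if a joint passes its speed limit or range.

ROBOT

A 7-joint arm with a two-finger parallel gripper is mounted at the origin on a cart in front of the work surface, level with it; the furniture and walls round the work are solid. World frame = base frame: x ahead of the robot, y to its left, z up, the work surface at z = 0. Lengths are in mm, angles in rad, forces in N, time in s.
With the tool pointing down it reaches from about 400 to 875 mm from the base axis. Payload 4.4 kg.
Tool frame: the origin (TCP) lies at the very end of the fingers, on their centre line; the grasp point (between the pads) lies 19 mm behind it (ctrl.pinch_z is the z of the grasp point in the tool frame, in mm); z points along the fingers, x is the direction in which the jaws open and shut, and the axes are right-handed (so a half turn about z gives the same grasp; the last joint's range is limited). The gripper opens to 85 mm and grips with 20 to 120 N. Pads are 22 mm wide; open, the fingers measure 114 mm over their backs; the gripper's body (76 mm by 85 mm) begins 54 mm behind the grasp point. The pads swing forward as they close: fully open they stand 13 mm farther back than shut.
Start: joints at [-1.197, 0.628, 0.038, 1.517, -0.027, 0.996, -0.02], TCP at [276.722, 588.169, 231.313] pointing down, gripper open.
Joint ranges: [-3.06, 3.06], [-0.37, 2.12], [-1.25, 1.32], [0.18, 2.47], [-1.1, 4.24], [0.23, 1.98], [-2.94, 2.94]. Speed limits (rad/s): [2.57, 2.57, 3.14, 3.14, 3.14, 3.14, 3.14].

INTERFACE

Orientations are given as [roll, pitch, yaw] about the fixed x, y, z axes, in that order (R = Rz(yaw) Ry(pitch) Rx(roll)).
In Python, from cell import sensors, get_image, order, ctrl gives the robot as it stands.
- The arm moves only by the tool arm_command, never from a script. Its argument "rows" is a list that holds one entry, the list of rows, each a list of 6 numbers: the shift along the tool's x, y, z in mm, then the turn, a rotation vector about the tool's x, y, z in degrees. A call has 1 to 20 rows; each row is the pose to reach, as a shift and turn from the pose commanded when the call began, along the tool's axes at that moment; what a row does not reach only later rows make up. A row lasts 1/12 s, in which the tool goes at most 41.7 mm and 7.16 degrees, less where a joint would pass 70% of its speed; a pose out of reach is approached as far as the arm can. A call with a gripper value outside its range is refused whole. "claw" is the opening, from -1 (shut) to 1 (fully open), set as the call begins (left out, the last holds). The fingers move at their own pace and stop on an object; the grip force is fixed at half the most. Time passes only in rows, so rows that repeat a pose let the fingers close. It gives the time, the measured TCP pose, the force and the opening at its end, in the units of the state.
- sensors.read_state(): the state, without advancing time (a new reading comes with each control period).
- get_image(name): name is "scene" or "side" or "wrist"; returns a dict with "pixels" (480x640x3 uint8, red, green, blue), "z_map" (480x640 float32, mm along the optical axis (not along the pixel's ray), 0 where there is no reading), "K" (3x3 intrinsics, pixels), "pose" (4x4, takes a point from camera to world coordinates). Camera axes: x right, y up, looking along -z (the intrinsics and any distortion apply to the point x, -y, -z); pixel columns grow to the right and rows downward; lengths in mm; the calibration is good to about 2 mm. A picture is of the moment at which its call begins.
- order.finish_job(): hands the job in, once; it reports no verdict.
The state is a dict: "clock": time; "qpos": joint angles; "qd": joint speeds; "tau": joint torques, N m; "eef_pos": TCP position; "tool_rot": TCP orientation; "force": force on the tool from outside, world axes, zero at the start; "torque": the same for the moment, N m; "width": finger opening in mm.
Only numpy, scipy, OpenCV 4.12 (cv2) and the standard library are available. Lean on these libraries where they do the work, as an engineer would, in place of code of your own. Each camera call takes 0.05 s, during which the arm holds its last target.

## Working session

There is one attempt and no reset: what is moved stays moved. The work goes in short steps, Python scripts to look and compute and a tool call to move; the robot and the scene stay as the last step left them, time stands still between calls to the robot, and variables do not carry over. Pictures are saved under pics/ and viewed, and the job is handed in when it is done.

Besides the shell and the picture viewer there is one more tool, called after "Emit:" as name([rows], argument=value, ...), one row to a line, values as JSON. arm_command: Moves the arm, as the interface text tells. Its arguments: {"type":"object","properties":{"rows":{"type":"array","items":{"type":"array","items":{"type":"array","items":{"type":"number"}}}},"claw":{"type":"number"}},"required":["rows"]}

```bash
ls; mkdir -p pics
python3 - <<'E'
from cell import sensors, get_image, order, ctrl
import cv2,numpy as np
s=sensors.read_state(); print(s, ctrl.pinch_z)
for n in ("scene","side","wrist"):
    im=get_image(n); cv2.imwrite(f"pics/{n}0.png",im["pixels"][:,:,::-1]); np.savez(f"{n}0.npz",**im); print(n,im["pose"].round(2).tolist(),im["K"].tolist(),im.keys())
E
```

```text
pics
{'clock': 0.0, 'qpos': array([-1.19676677,  0.62935484,  0.03843272,  1.51837364, -0.02700818,
        0.99630296, -0.02000299]), 'qd': array([-0.00053865,  0.0011704 ,  0.00252462,  0.00033733, -0.00161697,
       -0.00164528, -0.00071903]), 'tau': array([ 2.22579242e-04, -5.63410664e+01,  1.22572079e+00, -1.93454486e+01,
        1.08590358e-02,  1.01749101e-02,  6.60466199e-06]), 'eef_pos': array([276.45862769, 587.58014167, 230.38147397]), 'tool_rot': array([3.14157891e+00, 1.92108941e-03, 1.13096666e+00]), 'force': array([ 0.03427143, -0.77936898,  0.00272225]), 'torque': array([-0.00922187, -0.03949813,  0.00389603]), 'width': 85.53452360023422} -18.700000000000003
scene [[-0.62, 0.41, -0.67, -98.27], [-0.78, -0.35, 0.52, 583.1], [-0.02, 0.84, 0.53, 492.88], [0.0, 0.0, 0.0, 1.0]] [[453.85659491953686, 0.0, 318.6448874660447], [0.0, 453.85659491953686, 239.452953354024], [0.0, 0.0, 1.0]] dict_keys(['pixels', 'z_map', 'K', 'pose'])
side [[0.89, 0.27, -0.36, 111.67], [-0.45, 0.53, -0.72, -534.78], [-0.01, 0.8, 0.6, 620.14], [0.0, 0.0, 0.0, 1.0]] [[595.166967207079, 0.0, 317.0622622848017], [0.0, 595.166967207079, 240.89495947625977], [0.0, 0.0, 1.0]] dict_keys(['pixels', 'z_map', 'K', 'pose'])
wrist [[0.43, -0.87, -0.25, 214.22], [0.9, 0.41, 0.12, 616.09], [-0.0, -0.27, 0.96, 373.24], [0.0, 0.0, 0.0, 1.0]] [[387.8907051990369, 0.0, 318.9043018344511], [0.0, 387.8907051990369, 235.35603045804754], [0.0, 0.0, 1.0]] dict_keys(['pixels', 'z_map', 'K', 'pose'])
```

View pics/scene0.png

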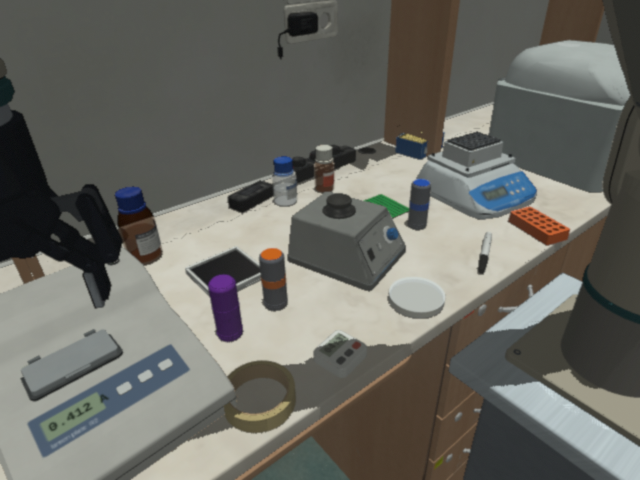

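View pics/side0.png

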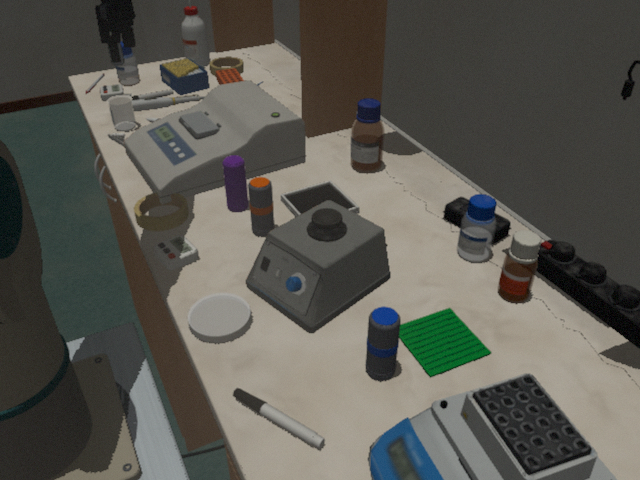

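View pics/wrist0.png

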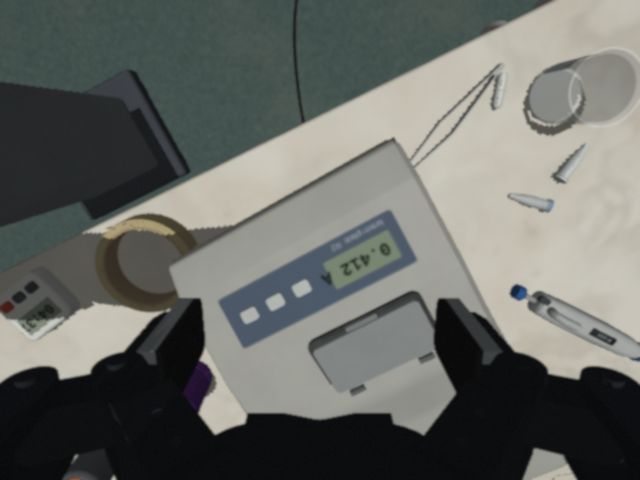

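Scene view: orange sleeve top at about (271,255), purple at (224,285), tray at (225,270), mat at (385,206), blue sleeve at (419,205). Side view: orange sleeve at (261,207), tray at (320,198), mat at (443,341), blue sleeve at (382,343), with the mixer between them.

```bash
cat > h.py <<'E'
import numpy as np,cv2
from scipy.optimize import least_squares
def cloud(d):
    K=d["K"];z=d["z_map"];v,u=np.mgrid[0:480,0:640]
    p=np.stack([(u-K[0,2])/K[0,0]*z,-(v-K[1,2])/K[1,1]*z,-z,np.ones_like(z)],-1)
    w=p@d["pose"].T; w[z==0]=np.nan
    return w[...,:3]
def hsv(d): return cv2.cvtColor(np.ascontiguousarray(d["pixels"]),cv2.COLOR_RGB2HSV)
def circ(P,r=20):
    f=lambda c:np.hypot(P[:,0]-c[0],P[:,1]-c[1])-r
    return least_squares(f,P.mean(0)[:2],loss='soft_l1').x
def mask(d,lo,hi): return cv2.inRange(hsv(d),lo,hi)>0
RNG=dict(orange=((4,150,90),(16,255,255)),blue=((105,150,60),(122,255,255)),green=((55,150,40),(75,255,255)),purple=((130,120,30),(150,255,255)))
E
python3 - <<'E'
from h import *
for n in("scene","side"):
    d=dict(np.load(n+"0.npz"));c=cloud(d)
    d["pixels"]=d["pixels"]
    print(n)
    for k,(lo,hi) in RNG.items():
        m=mask(d,lo,hi).astype(np.uint8)
        nn,lab,st,ce=cv2.connectedComponentsWithStats(m)
        for i in range(1,nn):
            if st[i,4]<60: continue
            P=c[lab==i];P=P[~np.isnan(P[:,0])]
            if len(P)<10: continue
            print(k,st[i].tolist(),ce[i].round(), "med",np.median(P,0).round(1),"min",np.percentile(P,3,0).round(1),"max",np.percentile(P,97,0).round(1))
    # tray: dark pixels around z 9
    x=c
    g=d["pixels"].max(-1)
    t=(g<70)&(x[...,2]>3)&(x[...,2]<16)&(abs(x[...,1])<600)&(x[...,0]<900)
    nn,lab,st,ce=cv2.connectedComponentsWithStats(t.astype(np.uint8))
    for i in range(1,nn):
        if st[i,4]>150:
            P=c[lab==i];print("dark",st[i].tolist(),np.median(P,0).round(1),cv2.minAreaRect(P[:,:2].astype(np.float32)))
    # height map clusters for obstacles
E
```

```text
scene
orange [324, 177, 9, 9, 65] [328. 181.] med [668.2 -43.3  30. ] min [665.6 -53.8  20.9] max [672.9 -34.6  39.6]
orange [512, 208, 57, 36, 902] [543. 224.] med [ 239.9 -253.2   21.7] min [ 200.1 -286.1    4.3] max [ 301.  -221.5   24. ]
orange [261, 249, 21, 11, 178] [271. 254.] med [408.4 285.  100. ] min [395.4 270.9  99. ] max [421.9 298.1 101.4]
orange [263, 279, 22, 10, 123] [274. 284.] med [392.8 294.6  52.9] min [389.4 276.6  46.9] max [403.9 304.   59.2]
blue [274, 157, 18, 15, 235] [283. 164.] med [687.2  67.3 100.5] min [678.7  47.5  85.3] max [710.4  81.2 105.9]
blue [414, 179, 15, 7, 76] [421. 182.] med [426.7 -86.5  99.6] min [413.4 -98.3  98.1] max [439.1 -73.8 100.9]
blue [116, 187, 25, 13, 185] [127. 193.] med [686.8 403.6 140.3] min [667.4 383.8 137.6] max [704.  420.  141.3]
blue [120, 203, 25, 10, 84] [132. 209.] med [671.5 406.6 113.3] min [665.5 382.4 110.8] max [683.2 421.8 117. ]
green [369, 196, 38, 21, 298] [389. 205.] med [ 520.2 -105.6    2.9] min [ 483.8 -123.1    1.2] max [569.4 -81.9   4.6]
purple [208, 274, 33, 67, 1531] [225. 306.] med [381.5 383.
[... 2699 characters left out ...]
6494140625, 52.754913330078125), (112.93930053710938, 225.35113525390625), 67.62450408935547)
dark [498, 289, 32, 14, 192] [672.7 -66.5   9.7] ((679.0277099609375, -62.859622955322266), (20.755905151367188, 46.17742156982422), 49.65604019165039)
dark [44, 353, 82, 127, 4043] [74.3 -4.1 12.6] ((69.4655532836914, 11.012405395507812), (186.0345001220703, 79.14655303955078), 72.1265640258789)
dark [366, 361, 30, 20, 198] [ 415.4 -103.9    9.6] ((418.6960144042969, -97.35655212402344), (19.345172882080078, 39.436431884765625), 49.521095275878906)
dark [234, 389, 28, 24, 249] [244.9 -63.3  13.4] ((246.1290283203125, -63.229434967041016), (10.821941375732422, 43.93193054199219), 27.526092529296875)
```

Run:
```python
from h import *
H=np.full((45,70),-1.0)  # x 200..650, y -200..500 step 10
for n in("scene","side"):
    c=cloud(dict(np.load(n+"0.npz"))).reshape(-1,3);c=c[~np.isnan(c[:,0])]
    i=((c[:,0]-200)//10).astype(int);j=((c[:,1]+200)//10).astype(int)
    k=(i>=0)&(i<45)&(j>=0)&(j<70)&(c[:,2]<250)
    np.maximum.at(H,(i[k],j[k]),c[k,2])
print("cols y*10:", " ".join(f"{-20+2*j:4d}" for j in range(35)))
for i in range(0,45,2):
    print(200+10*i," ".join(f"{H[i:i+2,2*j:2*j+2].max():4.0f}" for j in range(35)))
```

```text
cols y*10:  -20  -18  -16  -14  -12  -10   -8   -6   -4   -2    0    2    4    6    8   10   12   14   16   18   20   22   24   26   28   30   32   34   36   38   40   42   44   46   48
200   -0    2    3    2    3    2    3    3    2    3    2    3    2    3   16   17    3    4    3    3    3    2    2   11   20   18    2    3    3   26   27   28    2    3    3
220   -0    3    3    3    3    4    3   16   14    3    3    3    3   18   18   18   18   13    3    3    3    3   23   24   24   22    3    2   28   27   27   27   27    2    2
240    3    3    3    3    3   19   18   18   10    4    3    3   17   19   18   18   19   17    3    3    3    2   23   22   22   22    3   27   28    1    3   12   26    2    4
260    2    3    3   17   18   18   16    3    2    3    3    3   18   19   19   19   18   17    3    3    3    3   22   22   23   21    1   19   28    1    2   47   50   50   51
280    3   16   18   18   17    3    3    3    3    3    3    3   17   18   19   18   18   16    4    3    3    3   18   19    2    3    2    3   26   27   27   56   60   61   60
300    3   14   17 
[... 2502 characters left out ...]
  3    3    4    3    3    4    4    3    2    2    3    3    3    2    3    3    3    2    2    3   17   16   17   17   16   16   15    2    3    2    3    2    2
600    3    3    3    3    2    3    3    3    2    3    4    3    4    3    3    4    3    3    3    3    3    3    2    3    3    2    4    3    2    4    3    3    3    3    3
620    3    3    3    3    4    3    3    3    3    3    3    4    3    3    3    4    3    5    3    3    3    3    2    3    3    3    3    3    3    3    3    2    3    4    3
640    3    4    3    2    2    3    3    2    2    2    3    2    3    2    3    3    3    2    4    3    3    3    4    2    2    2    2    3    2    3    3    2    4    3    2
```

```bash
cat >> h.py <<'E'
from scipy.spatial.transform import Rotation as Ro
def R0(rpy): return Ro.from_euler('xyz',rpy).as_matrix()
def shift(s,target,yawdeg):
    R=R0(s["tool_rot"]); Rt=R0([np.pi,0,np.radians(yawdeg)])
    t=R.T@(np.array(target)-s["eef_pos"]); r=np.degrees(Ro.from_matrix(R.T@Rt).as_rotvec())
    return t.round(1),r.round(2)
E
python3 - <<'E'
from h import *
from cell import sensors
print(shift(sensors.read_state(),(408,283,190),12))
E
```

```text
(array([-219.7,  248.7,   40.9]), array([4.00e-02, 8.00e-02, 5.28e+01]))
```

Emit:
arm_command([
  [[-15, 17, 3, 0, 0, 4], [-44, 50, 8, 0, 0, 10], [-74, 84, 13, 0, 0, 17], [-103, 117, 19, 0, 0, 24], [-132, 150, 25, 0, 0, 31], [-161, 183, 30, 0, 0, 38], [-190, 216, 36, 0, 0, 45], [-211, 239, 39, 0, 0, 50], [-219.7, 248.7, 41, 0, 0, 52.8], [-219.7, 248.7, 41, 0, 0, 52.8], [-219.7, 248.7, 41, 0, 0, 52.8], [-219.7, 248.7, 41, 0, 0, 52.8]],
], claw=1)

```text
clock: 1.15
eef_pos: [407.9, 284.5, 190.3]
tool_rot: [-3.141, 0.0, 0.211]
force: [-0.4, 0.4, 0.2]
width: 85.3
```

Run:
```python
from h import *
from cell import sensors,get_image
s=sensors.read_state();print(s["clock"],s["eef_pos"],s["tool_rot"],s["force"])
d=get_image("wrist");cv2.imwrite("pics/w1.png",d["pixels"][:,:,::-1]);c=cloud(d)
m=mask(d,*RNG["orange"]);P=c[m];P=P[~np.isnan(P[:,0])];P=P[(P[:,2]>95)&(P[:,2]<106)]
print(len(P),np.median(P,0),cv2.minEnclosingCircle(P[:,:2].astype(np.float32)))
```

```text
1.15 [407.87799836 284.54936382 190.29234291] [-3.14071036e+00  1.07603530e-04  2.11055903e-01] [-0.4223807   0.43939804  0.20768161]
1834 [409.97317783 283.0739996  100.85497397] ((410.2164001464844, 282.87506103515625), 15.749079704284668)
```

View pics/w1.png

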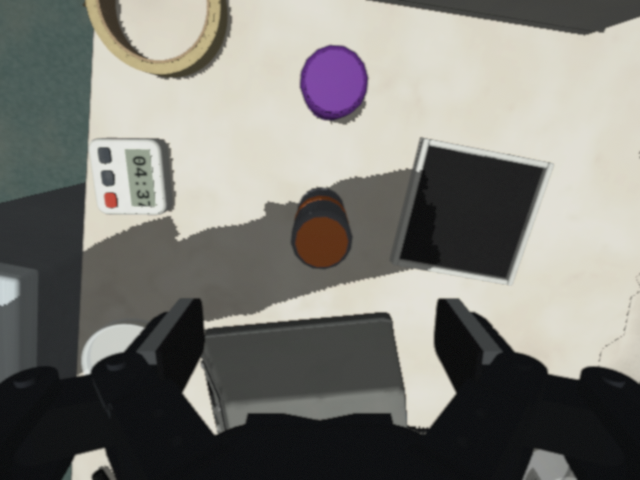

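Emit:
arm_command([
  [[1, 1.7, 15, 0, 0, 0], [1, 1.7, 40, 0, 0, 0], [1, 1.7, 65, 0, 0, 0], [1, 1.7, 90, 0, 0, 0], [1, 1.7, 110, 0, 0, 0], [1, 1.7, 123, 0, 0, 0], [1, 1.7, 129, 0, 0, 0], [1, 1.7, 131, 0, 0, 0], [1, 1.7, 131, 0, 0, 0], [1, 1.7, 131, 0, 0, 0]],
], claw=1)

```text
clock: 2.03
eef_pos: [409.9, 282.8, 60.0]
tool_rot: [-3.141, -0.001, 0.21]
force: [-0.4, -0.6, -0.2]
width: 85.7
```

Run:
```python
from h import *
from cell import sensors,get_image
s=sensors.read_state();print(s["clock"],s["eef_pos"],s["tool_rot"],s["force"])
d=get_image("wrist");cv2.imwrite("pics/w2.png",d["pixels"][:,:,::-1]);c=cloud(d)
m=mask(d,*RNG["orange"]);P=c[m];P=P[~np.isnan(P[:,0])];P=P[(P[:,2]>95)&(P[:,2]<106)]
print(len(P),np.median(P,0),cv2.minEnclosingCircle(P[:,:2].astype(np.float32)))
```

```text
2.0333 [409.86819195 282.84451955  59.9761291 ] [-3.14082452e+00 -1.21102635e-03  2.10341081e-01] [-0.43146289 -0.5800297  -0.1529412 ]
7670 [409.92355253 283.40526831 100.81369237] ((410.2744445800781, 282.6895446777344), 16.593093872070312)
```

View pics/w2.png

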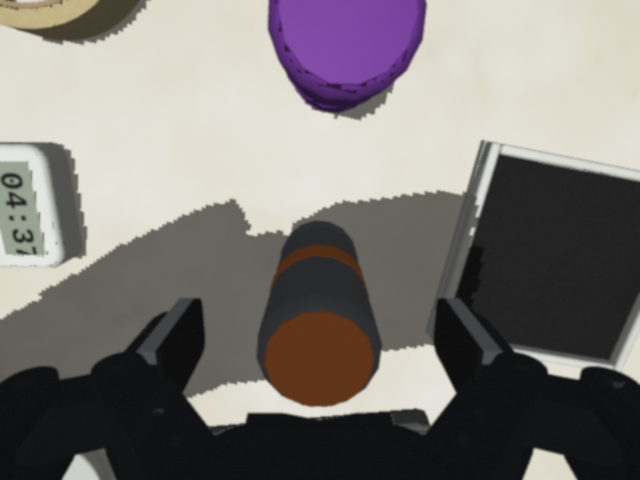

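The wrist view shows the sleeve's end disc at (320,358), centred between the fingers. I'll close the gripper.

Emit:
arm_command([
  [[0, 0, 0, 0, 0, 0], [0, 0, 0, 0, 0, 0], [0, 0, 0, 0, 0, 0], [0, 0, 0, 0, 0, 0], [0, 0, 0, 0, 0, 0], [0, 0, 0, 0, 0, 0], [0, 0, 0, 0, 0, 0], [0, 0, 0, 0, 0, 0], [0, 0, 0, 0, 0, 0], [0, 0, 0, 0, 0, 0]],
], claw=-1)

```text
clock: 2.92
eef_pos: [409.8, 282.2, 59.9]
tool_rot: [-3.141, -0.001, 0.209]
force: [-0.5, 0.2, 5.4]
width: 38.8
```

Run:
```python
from h import *
from cell import sensors,get_image
s=sensors.read_state();print(s["clock"],s["eef_pos"],s["tool_rot"],s["force"],s["width"])
d=dict(np.load("wrist0.npz"))
import cell
d=get_image("wrist");c=cloud(d);cv2.imwrite("pics/w3.png",d["pixels"][:,:,::-1])
# tray estimates from scene/side: white rim z~14
for n in("scene","side"):
    e=dict(np.load(n+"0.npz"));w=cloud(e)
    k=(w[...,2]>11)&(w[...,2]<19)&(w[...,0]>460)&(w[...,0]<610)&(w[...,1]>230)&(w[...,1]<400)
    print(n,cv2.minAreaRect(w[k][:,:2].astype(np.float32)))
```

```text
2.9167 [409.84441234 282.21986416  59.93362807] [-3.14100077e+00 -7.45273960e-04  2.09142701e-01] [-0.51964626  0.24676184  5.42991337] 38.79294169800817
scene ((533.1727905273438, 308.1840515136719), (113.0547866821289, 111.28890228271484), 0.6204553246498108)
side ((532.651123046875, 307.2640380859375), (113.19815826416016, 113.8546142578125), 89.67060852050781)
```

View pics/w3.png

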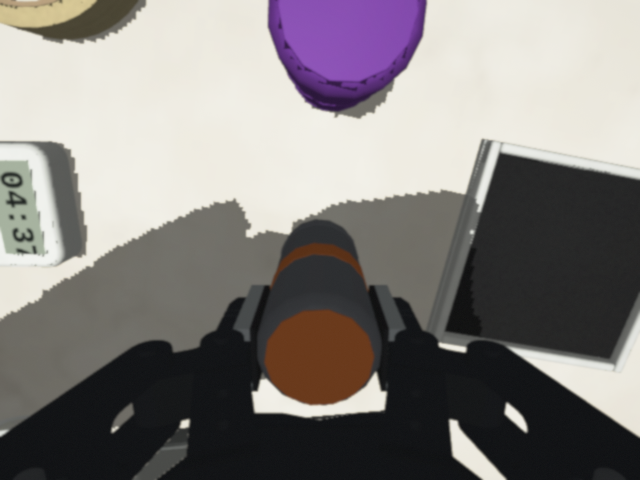

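The sleeve is held between the pads (disc at (320,357), width 38.8). I'll lift it gently.

Emit:
arm_command([
  [[0, 0, -1, 0, 0, 0], [0, 0, -3, 0, 0, 0], [0, 0, -6, 0, 0, 0], [0, 0, -10, 0, 0, 0], [0, 0, -15, 0, 0, 0], [0, 0, -20, 0, 0, 0], [0, 0, -25, 0, 0, 0], [0, 0, -30, 0, 0, 0], [0, 0, -35, 0, 0, 0], [0, 0, -39, 0, 0, 0], [0, 0, -42, 0, 0, 0], [0, 0, -44, 0, 0, 0], [0, 0, -45, 0, 0, 0], [0, 0, -45, 0, 0, 0]],
])

```text
clock: 4.13
eef_pos: [409.5, 282.1, 104.4]
tool_rot: [-3.142, -0.0, 0.209]
force: [0.8, 0.2, -1.7]
width: 38.3
```

Run:
```python
from h import *
from cell import sensors
s=sensors.read_state();print(s["eef_pos"],s["force"],s["width"],shift(s,(533,307.5,105),12))
```

```text
[409.54541551 282.05397639 104.42697873] [ 0.80316166  0.22260361 -1.68356042] 38.328693915385365 (array([126. ,   0.8,  -0.6]), array([-0., -0.,  0.]))
```

Emit:
arm_command([
  [[1, 0, 0, 0, 0, 0], [4, 0, 0, 0, 0, 0], [9, 0, 0, 0, 0, 0], [16, 0, 0, 0, 0, 0], [25, 0, 0, 0, 0, 0], [35, 0, 0, 0, 0, 0], [45, 0, 0, 0, 0, 0], [55, 0, 0, 0, 0, 0], [65, 0, 0, 0, 0, 0], [75, 0, 0, 0, 0, 0], [85, 0, 0, 0, 0, 0], [95, 0, 0, 0, 0, 0], [104, 1, 0, 0, 0, 0], [112, 1, 0, 0, 0, 0], [118, 1, 0, 0, 0, 0], [122, 1, 0, 0, 0, 0], [125, 1, 0, 0, 0, 0], [126, 1, 0, 0, 0, 0], [126, 1, 0, 0, 0, 0], [126, 1, 0, 0, 0, 0]],
])

```text
clock: 5.8
eef_pos: [532.5, 307.2, 104.3]
tool_rot: [-3.142, 0.001, 0.21]
force: [-0.7, 0.1, -2.0]
width: 38.9
```

Run:
```python
from h import *
from cell import sensors,get_image
s=sensors.read_state();print(s["eef_pos"],s["force"],s["width"],shift(s,(533,307.5,105),12))
a=get_image("scene")
cv2.imwrite("pics/b4.png",cv2.resize(a["pixels"][150:350,130:390,::-1],None,fx=3,fy=3))
w=cloud(a);m=mask(a,*RNG["orange"]);P=w[m];P=P[(P[:,0]>480)&(P[:,0]<600)&(P[:,1]>220)&(P[:,1]<400)]
print(len(P),np.median(P,0) if len(P) else'',np.percentile(P[:,2],[2,98]) if len(P) else '')
```

```text
[532.52976909 307.24277037 104.26419272] [-0.66826867  0.09259215 -2.03881205] 38.9367486282749 (array([ 0.5, -0.2, -0.7]), array([-0.  ,  0.04,  0.01]))
43 [515.97110691 320.49408751  96.45214666] [ 92.5672573  101.26559349]
```

View pics/b4.png

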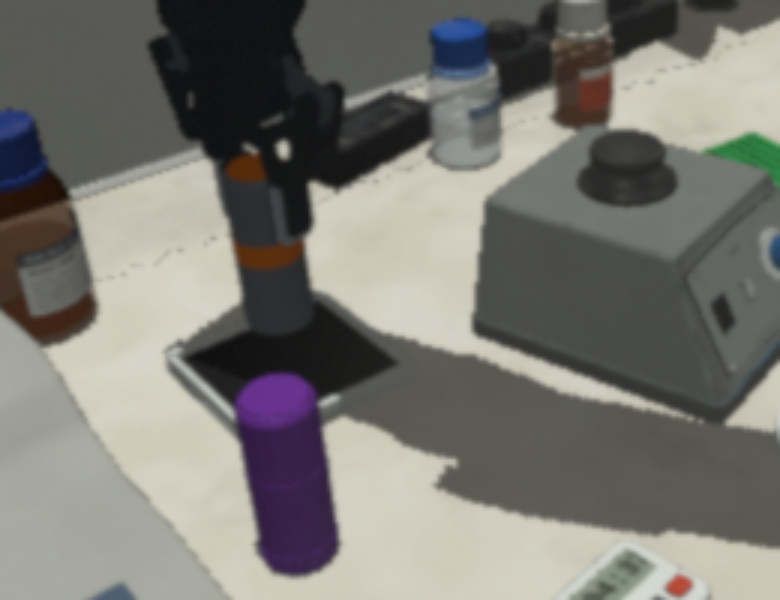

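Emit:
arm_command([
  [[0.5, 0, 4, 0, 0, 0], [0.5, 0, 20, 0, 0, 0], [0.5, 0, 38, 0, 0, 0], [0.5, 0, 37, 0, 0, 0], [0.5, 0, 36, 0, 0, 0]],
])

```text
clock: 6.27
eef_pos: [533.4, 307.4, 68.1]
tool_rot: [-3.142, 0.0, 0.209]
force: [-0.4, -0.6, -1.1]
width: 38.6
```

Run:
```python
from h import *
from cell import sensors,get_image
s=sensors.read_state();print(s["eef_pos"],s["force"],s["width"])
```

```text
[533.41623994 307.37801526  68.08310316] [-0.36798005 -0.60937441 -1.10518656] 38.5865932518751
```

Emit:
arm_command([
  [[0, 0, -2, 0, 0, 0], [0, 0, -8, 0, 0, 0], [0, 0, -16, 0, 0, 0], [0, 0, -22, 0, 0, 0], [0, 0, -25, 0, 0, 0], [0, 0, -25, 0, 0, 0], [0, 0, -25, 0, 0, 0], [0, 0, -25, 0, 0, 0]],
])

```text
clock: 6.93
eef_pos: [533.3, 307.3, 93.2]
tool_rot: [3.142, 0.0, 0.21]
force: [-0.5, -0.0, 0.6]
width: 38.6
```

Run:
```python
from h import *
from cell import sensors,get_image
a=get_image("scene")
s=sensors.read_state();print(s["eef_pos"],s["force"],s["width"])
cv2.imwrite("pics/b5.png",cv2.resize(a["pixels"][190:320,170:300,::-1],None,fx=4.5,fy=4.5))
```

```text
[533.21076849 307.25558824  93.03811211] [ 0.85058528 -0.26833284 -0.94975671] 38.57063263099405
```

View pics/b5.png

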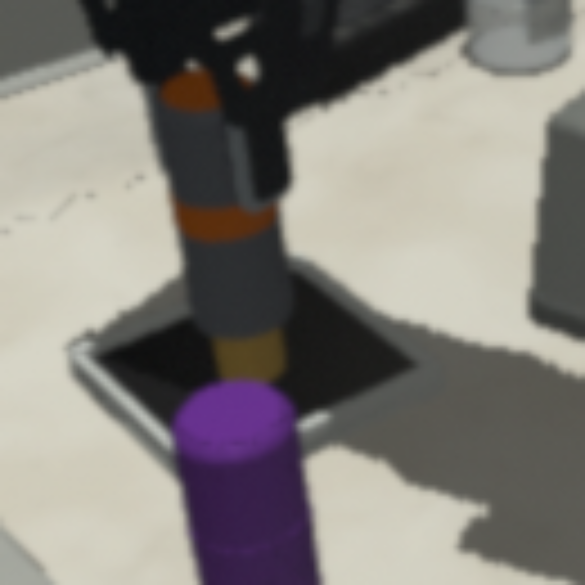

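The brass spacer is now visible on the tray floor under the sleeve, at (250,355) in the crop. I'll lift straight up.

Emit:
arm_command([
  [[0, 0, -2, 0, 0, 0], [0, 0, -6, 0, 0, 0], [0, 0, -12, 0, 0, 0], [0, 0, -20, 0, 0, 0], [0, 0, -29, 0, 0, 0], [0, 0, -40, 0, 0, 0], [0, 0, -52, 0, 0, 0], [0, 0, -66, 0, 0, 0], [0, 0, -80, 0, 0, 0], [0, 0, -95, 0, 0, 0], [0, 0, -110, 0, 0, 0], [0, 0, -124, 0, 0, 0], [0, 0, -135, 0, 0, 0], [0, 0, -143, 0, 0, 0], [0, 0, -147, 0, 0, 0], [0, 0, -147, 0, 0, 0], [0, 0, -147, 0, 0, 0]],
])

```text
clock: 8.4
eef_pos: [533.2, 307.3, 240.0]
tool_rot: [3.141, 0.001, 0.21]
force: [0.1, 0.5, -1.2]
width: 39.0
```

Run:
```python
from h import *
from cell import sensors,get_image
a=get_image("scene");b=get_image("side")
s=sensors.read_state();print(s["eef_pos"],s["force"],s["width"])
A=cv2.resize(a["pixels"][110:310,150:350,::-1],None,fx=2,fy=2)
B=cv2.resize(b["pixels"][60:260,220:420,::-1],None,fx=2,fy=2)
cv2.imwrite("pics/b6.png",np.hstack([A,B]))
np.savez("side6.npz",**b)
print(shift(s,(535,-86,240),12),shift(s,(535,-86,240),70))
```

```text
[532.96040462 307.1212988  239.41356929] [ 0.74403712  0.6127258  -1.37992317] 38.30714110224214
(array([-7.97e+01,  3.85e+02, -2.00e-01]), array([0.03, 0.1 , 0.  ])) (array([-7.97e+01,  3.85e+02, -2.00e-01]), array([-2.0e-02,  1.0e-01, -5.8e+01]))
```

View pics/b6.png

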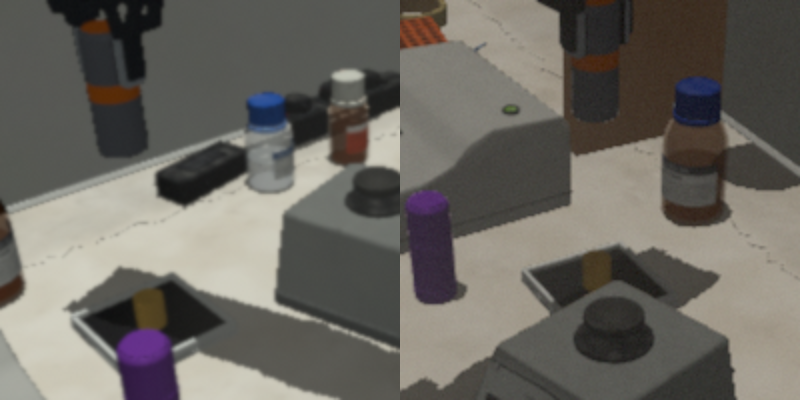

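The spacer stands in the tray at (150,308) in the left panel, the sleeve is empty, and its weight reading has dropped. I'll carry the sleeve over the mixer to the mat.

Emit:
arm_command([
  [[-0.8, 4, 0, 0, 0, 0], [-2.6, 12, 0, 0, 0, 0], [-5, 24, 0, 0, 0, 0], [-9, 42, 0, 0, 0, 0], [-14, 64, 0, 0, 0, 0], [-19, 88, 0, 0, 0, 0], [-24, 113, 0, 0, 0, 0], [-30, 139, 0, 0, 0, 0], [-36, 165, 0, 0, 0, 0], [-41, 192, 0, 0, 0, 0], [-47, 219, 0, 0, 0, 0], [-53, 245, 0, 0, 0, 0], [-58, 271, 0, 0, 0, 0], [-64, 297, 0, 0, 0, 0], [-69, 322, 0, 0, 0, 0], [-74, 345, 0, 0, 0, 0], [-78, 363, 0, 0, 0, 0], [-81, 375, 0, 0, 0, 0], [-82.3, 382, 0, 0, 0, 0], [-82.8, 384.6, 0, 0, 0, 0]],
])

```text
clock: 10.17
eef_pos: [532.0, -87.6, 240.3]
tool_rot: [3.141, 0.0, 0.207]
force: [-0.1, 0.0, -0.7]
width: 38.9
```

Emit:
arm_command([
  [[0, 0, 3, 0, 0, 0], [0, 0, 10, 0, 0, 0], [0, 0, 22, 0, 0, 0], [0, 0, 38, 0, 0, 0], [0, 0, 56, 0, 0, 0], [0, 0, 74, 0, 0, 0], [0, 0, 92, 0, 0, 0], [0, 0, 110, 0, 0, 0], [0, 0, 125, 0, 0, 0], [0, 0, 137, 0, 0, 0], [0, 0, 146, 0, 0, 0], [0, 0, 150, 0, 0, 0], [0, 0, 150, 0, 0, 0], [0, 0, 150, 0, 0, 0]],
])

```text
clock: 11.33
eef_pos: [532.7, -85.6, 90.4]
tool_rot: [-3.142, -0.0, 0.21]
force: [0.2, -0.1, -0.4]
width: 38.6
```

Run:
```python
from h import *
from cell import sensors,get_image
b=get_image("side")
s=sensors.read_state();print(s["eef_pos"],s["tool_rot"],s["force"],s["width"])
cv2.imwrite("pics/b7.png",cv2.resize(b["pixels"][200:440,300:560,::-1],None,fx=2.5,fy=2.5))
c=cloud(b);m=mask(b,*RNG["orange"])&(c[...,1]<0)&(c[...,0]>450);P=c[m];P=P[~np.isnan(P[:,0])]
print(len(P),np.median(P,0),np.percentile(P,[3,97],0))
u=(c[...,0]>480)&(c[...,0]<580)&(c[...,1]>-135)&(c[...,1]<-35)&(c[...,2]>12)&(c[...,2]<60)
Q=c[u];print(circ(Q),np.percentile(Q[:,2],1),len(Q))
```

```text
[532.93460582 -85.87302292  90.77440776] [ 3.14135780e+00 -9.45502733e-04  2.09795146e-01] [-0.80260742  0.89254336 -0.81365151] 38.99156363751031
44 [670.08330294 -63.55532153  41.1467475 ] [[666.48284678 -71.20316492  21.82297927]
 [751.31529156 -30.75412874  45.27123785]]
[531.59290381 -84.07612907] 33.98755407416096 409
```

View pics/b7.png

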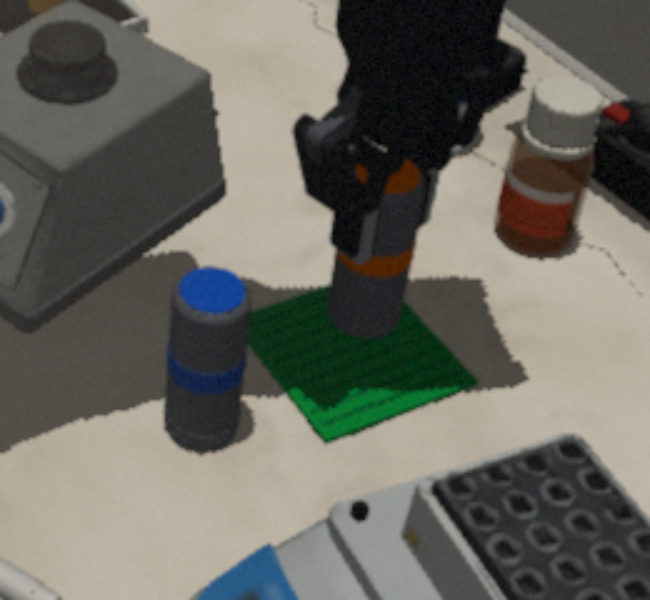

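The sleeve is over the mat (mouth at about (365,325) in the crop), well clear of the blue sleeve. I'll lower it slowly.

Emit:
arm_command([
  [[0, 0, 3, 0, 0, 0], [0, 0, 7, 0, 0, 0], [0, 0, 11, 0, 0, 0], [0, 0, 15, 0, 0, 0], [0, 0, 18, 0, 0, 0], [0, 0, 20.5, 0, 0, 0], [0, 0, 22.5, 0, 0, 0], [0, 0, 24, 0, 0, 0], [0, 0, 24.5, 0, 0, 0], [0, 0, 24.5, 0, 0, 0], [0, 0, 24.5, 0, 0, 0]],
])

```text
clock: 12.3
eef_pos: [532.5, -86.1, 65.9]
tool_rot: [3.142, -0.0, 0.209]
force: [0.7, -0.2, -0.1]
width: 38.2
```

Emit:
arm_command([
  [[0, 0, 0.5, 0, 0, 0], [0, 0, 1, 0, 0, 0], [0, 0, 1.5, 0, 0, 0], [0, 0, 1.5, 0, 0, 0], [0, 0, 1.5, 0, 0, 0], [0, 0, 1.5, 0, 0, 0]],
])

```text
clock: 12.8
eef_pos: [532.5, -86.1, 64.3]
tool_rot: [3.142, -0.0, 0.209]
force: [0.2, 0.1, -0.6]
width: 38.7
```

Emit:
arm_command([
  [[0, 0, 0.5, 0, 0, 0], [0, 0, 1, 0, 0, 0], [0, 0, 1, 0, 0, 0], [0, 0, 1, 0, 0, 0], [0, 0, 1, 0, 0, 0]],
])

```text
clock: 13.22
eef_pos: [532.4, -86.0, 63.3]
tool_rot: [-3.142, 0.0, 0.209]
force: [0.3, -0.1, -0.9]
width: 38.6
```

Emit:
arm_command([
  [[0, 0, 0.5, 0, 0, 0], [0, 0, 1, 0, 0, 0], [0, 0, 1, 0, 0, 0], [0, 0, 1, 0, 0, 0], [0, 0, 1, 0, 0, 0]],
])

```text
clock: 13.63
eef_pos: [532.4, -86.1, 62.3]
tool_rot: [-3.142, 0.0, 0.209]
force: [-1.1, -0.3, -0.8]
width: 38.6
```

Emit:
arm_command([
  [[0, 0, 0.5, 0, 0, 0], [0, 0, 1, 0, 0, 0], [0, 0, 1, 0, 0, 0], [0, 0, 1, 0, 0, 0], [0, 0, 1, 0, 0, 0]],
])

```text
clock: 14.05
eef_pos: [532.5, -86.0, 61.3]
tool_rot: [-3.142, 0.0, 0.209]
force: [0.1, 0.3, -0.9]
width: 38.8
```

Run:
```python
from h import *
from cell import sensors,get_image
b=get_image("side")
s=sensors.read_state();print(s["eef_pos"],s["force"])
cv2.imwrite("pics/b8.png",cv2.resize(b["pixels"][250:370,380:520,::-1],None,fx=5,fy=5))
```

```text
[532.45041437 -86.07251968  61.31087957] [ 0.18133314 -0.17140809 -1.04830381]
```

View pics/b8.png

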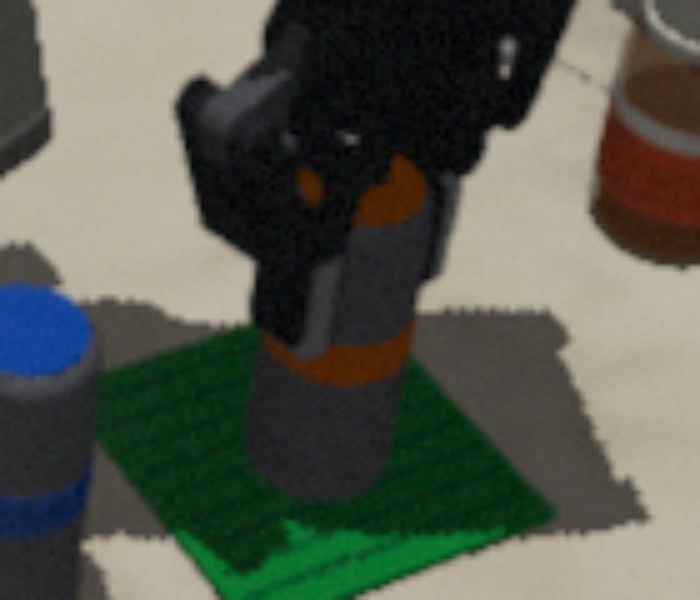

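Run:
```python
from h import *
from cell import get_image
b=get_image("side");K=b["K"];W=np.linalg.inv(b["pose"])
def pr(P):
    c=(W@np.c_[P,np.ones(len(P))].T)[:3];return np.c_[K[0,2]+K[0,0]*c[0]/-c[2],K[1,2]+K[1,1]*c[1]/c[2]]
t=np.linspace(0,6.28,200)
for h in (4,6,8,10,14):
    p=pr(np.c_[532.4+20*np.cos(t),-86+20*np.sin(t),np.full(200,h)]);i=p[:,1].argmax();print(h,p[i],p[:,0].min(),p[:,0].max())
g=cv2.cvtColor(b["pixels"],cv2.COLOR_RGB2HSV)
for u in(441,444,447): print(u,[tuple(x) for x in g[340:356,u].tolist()])
c=cloud(b); print(c[335:347,444].round(1).tolist())
```

```text
4 [446.08896234 350.81788219] 429.5711047496764 458.33404743202607
6 [446.26762515 349.81872311] 429.7223605624946 458.5275085417222
8 [446.44680793 348.81665621] 429.8740468624431 458.7215240828008
10 [446.62651294 347.81166878] 430.0261654899464 458.9160964420613
14 [446.9874988  345.79288107] 430.33170714191954 459.3069212310238
441 [(126, 31, 41), (120, 19, 40), (90, 12, 41), (90, 20, 38), (120, 21, 37), (120, 34, 38), (135, 13, 38), (135, 26, 39), (135, 12, 42), (75, 54, 38), (70, 168, 44), (74, 255, 40), (71, 216, 39), (69, 217, 53), (66, 202, 53), (67, 204, 75)]
444 [(110, 20, 39), (150, 34, 37), (120, 20, 39), (80, 20, 38), (120, 31, 41), (110, 19, 41), (94, 51, 35), (98, 28, 37), (120, 28, 37), (68, 27, 38), (68, 101, 38), (71, 184, 47), (70, 255, 47), (71, 233, 47), (64, 206, 47), (72, 230, 50)]
447 [(125, 38, 40), (125, 40, 38), (102, 31, 41), (128, 23, 45), (140, 19, 40), (135, 13, 38), (110, 23, 34), (110, 36, 42), (113, 27, 38), (79, 49, 42), (63, 157, 47), (67, 205, 51), (68, 185, 51), (71, 198, 54), (69, 237, 43), (73, 255, 58)]
[[519.0, -98.8, 32.4], [518.3, -99.9, 31.8], [518.9, -99.5, 29.2], [519.0, -99.8, 27.5], [519.7, -99.3, 24.8], [520.5, -98.8, 22.0], [520.0, -99.7, 21.1], [519.8, -100.2, 19.8], [519.7, -100.7, 18.3], [521.5, -99.1, 14.0], [519.6, -101.4, 15.0], [520.0, -101.4, 12.9]]
```

Emit:
arm_command([
  [[0, 0, 0.4, 0, 0, 0], [0, 0, 0.8, 0, 0, 0], [0, 0, 1.2, 0, 0, 0], [0, 0, 1.2, 0, 0, 0], [0, 0, 1.2, 0, 0, 0]],
])

```text
clock: 14.57
eef_pos: [532.5, -86.1, 61.0]
tool_rot: [-3.141, -0.0, 0.209]
force: [-1.9, 0.6, 8.0]
width: 38.7
```

Contact: the upward force is 8 N, so the mouth is on the mat. I'll release.

Emit:
arm_command([
  [[0, 0, 0, 0, 0, 0], [0, 0, 0, 0, 0, 0], [0, 0, 0, 0, 0, 0], [0, 0, 0, 0, 0, 0], [0, 0, 0, 0, 0, 0], [0, 0, 0, 0, 0, 0], [0, 0, 0, 0, 0, 0], [0, 0, 0, 0, 0, 0], [0, 0, 0, 0, 0, 0], [0, 0, 0, 0, 0, 0]],
], claw=1)

```text
clock: 15.4
eef_pos: [532.4, -86.1, 60.1]
tool_rot: [-3.142, 0.0, 0.209]
force: [0.2, 0.0, 0.4]
width: 85.7
```

Emit:
arm_command([
  [[0, 0, -3, 0, 0, 0], [0, 0, -10, 0, 0, 0], [0, 0, -22, 0, 0, 0], [0, 0, -38, 0, 0, 0], [0, 0, -58, 0, 0, 0], [0, 0, -80, 0, 0, 0], [0, 0, -102, 0, 0, 0], [0, 0, -124, 0, 0, 0], [0, 0, -146, 0, 0, 0], [0, 0, -164, 0, 0, 0], [0, 0, -175, 0, 0, 0], [0, 0, -180, 0, 0, 0], [0, 0, -180, 0, 0, 0], [0, 0, -180, 0, 0, 0]],
])

```text
clock: 16.57
eef_pos: [532.2, -85.9, 240.0]
tool_rot: [-3.141, 0.0, 0.21]
force: [0.0, 0.3, -0.1]
width: 85.7
```

Run:
```python
from h import *
from cell import sensors,get_image
a=get_image("scene");b=get_image("side")
s=sensors.read_state();print(s["eef_pos"],s["force"],s["width"])
cv2.imwrite("pics/a9.png",a["pixels"][:,:,::-1]);cv2.imwrite("pics/b9.png",b["pixels"][:,:,::-1])
for d in(a,b):
  c=cloud(d)
  for k in("orange","blue"):
    m=mask(d,*RNG[k])&(c[...,1]<0)&(c[...,1]>-150)&(c[...,0]>380)&(c[...,0]<600)&(c[...,2]>90);P=c[m]
    if len(P): print(k,len(P),np.median(P,0).round(1))
```

```text
[531.76782405 -85.89511275 239.23615027] [-0.37636644  0.20948359 -0.85616582] 85.55224310053883
blue 61 [424.8 -89.2  99.5]
orange 2 [532.7 -72.8 106.3]
blue 339 [425.3 -89.9 101.1]
```

View pics/a9.png

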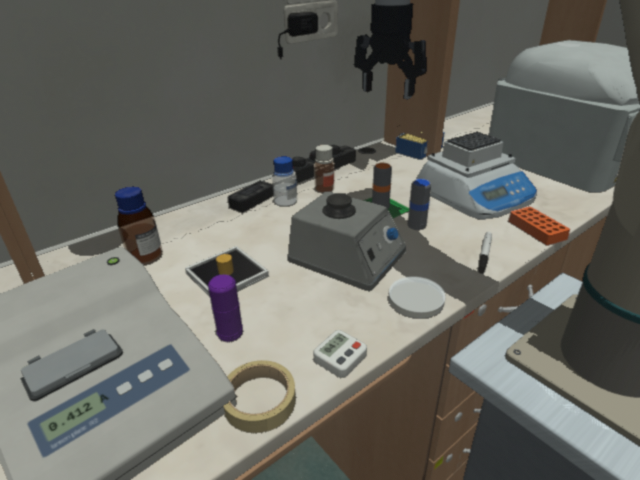

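View pics/b9.png

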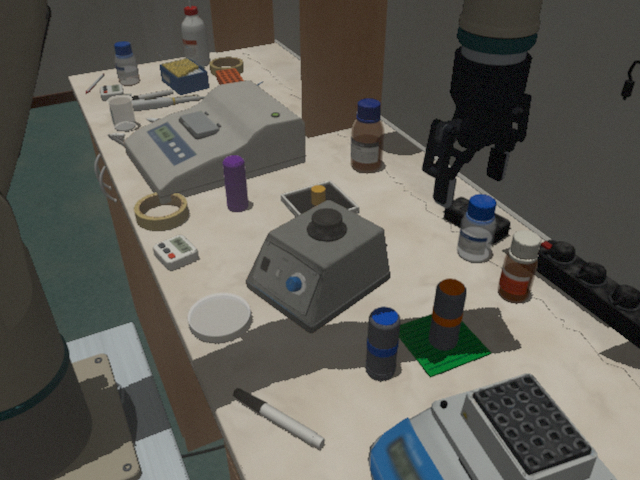

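The orange sleeve stands upright on the mat (side view (447,315)), the spacer is in the tray (scene view (224,265)), the blue sleeve hasn't moved, and the gripper is clear. I'll hand the job in.

```bash
python3 -c "
from cell import order
print(order.finish_job())"
```

```text
the job is handed in; nothing more can be done
None
```

The job is done and handed in at about 16.6 s. I gripped the orange-banded sleeve, carried it gently to the tray and rapped its mouth on the rubber once at about 0.2 m/s, and the spacer came free. I then lifted the sleeve clear, carried it over the mixer and stood it mouth down on the mat before letting go.

**Last checks:**
- **Spacer:** it is standing on the tray floor in both the scene and side pictures.
- **Orange sleeve:** it stands upright on the mat at about (532, -86) mm.
- **Blue sleeve:** it measures within about 2.5 mm of its first reading. That is in line with the camera calibration, and the gripper never came near it.
- **Gripper:** it is open, about 80 mm above the sleeve's top, and touching nothing.

**Disagreements:**
- **Contact height:** the sleeve met the mat about 3 mm lower than I had worked out, probably because it slid slightly in the jaws during the rap. I found contact by stepping down until the force rose to 8 N.
- **Colour check:** the last check on the orange end disc caught only two pixels because it was in shadow. The sleeve's final position therefore rests on the pictures and on where the arm released it.

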